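# Index the gauging dial four clicks

### The job

The brass bushing on the click-stop index dial is due at its next measuring position: with a fingertip against one of the dial's upright pegs, push the dial round clockwise (seen from above) by exactly four clicks, and leave it resting in the fourth, hands off. Push gently with no gripping, never the wrong way round and never on into the fifth click; the bushing must stay seated on its hub, and the gauges lying around are to be left where they are.

Things in the scene. Friction and masses are not known exactly. Their poses are not given: they have to be found in the camera images.
- dial (a joint): Dial angle, rad, about its vertical axis: near 0 at the start (resting in a click), growing clockwise seen from above. A click every 20 degrees (0.349 rad). Turned less than half way it springs back to the last click; past half way it springs on into the next by itself. 3 to 5 N sideways on a peg takes it over a click; over 20 N, or gripping, is too much. End stops at -1.05 and 3.15.
- dial_center (a point): Point on the dial's vertical axis, on its flat upper face, 53 mm above the table. The dial is a bare-aluminium disc, 116 mm in diameter and 10 mm thick, with 18 dark lines round its rim, one for each click; it turns on a fixed grey drum of 128 mm diameter and has a 21 mm hub, 12 mm high, in its middle. The point's z axis points up; its frame turns with the dial, x towards the red peg.
- peg_red (a point): Centre of the top of the red finger peg, which moves with the dial: an upright round peg of 12 mm diameter, standing 30 mm above the dial's face (top 83 mm above the table), 46 mm from the dial's axis. At the start it stands in line with the yellow pointer.
- peg_black_a (a point): Centre of the top of a black finger peg of the same size and radius, 120 degrees anticlockwise (seen from above) of the red one.
- peg_black_b (a point): Centre of the top of the other black finger peg, same size and radius, 120 degrees clockwise of the red one.
- index_unit: The whole fixed index unit: a black plate 170 x 150 x 12 mm (x, y, z), screwed down, carrying the grey drum, the dial on it and a fixed yellow pointer 18 mm long and 7 mm wide (top 48 mm above the table) that stands beside the dial, 63 to 81 mm from its axis, on the unit's +x side. Origin under the dial's axis, at table height; z up. It stands at any yaw.
- bushing: Loose brass ring, 36 mm outside, 23 mm bore, 22 mm high, sitting on the dial's face round the hub with 1 mm of play at the side. Origin: centre of its underside. It rides round with the dial; it can be lifted off, and must not be.
- indicator: Bystander, loose: yellow-faced dial indicator lying face up on the table, blue case 58 mm across, 24 mm high, its steel stem reaching to 58 mm from the middle along +x and a black cap to 42 mm along -x. Origin: under the case's centre.
- plug_gauge: Bystander, loose: plug gauge standing upright on the table, steel below (18 mm diameter), brass grip above (24 mm diameter), 58 mm high. Origin: centre of its underside.
- micrometer: Bystander, loose: digital micrometer lying flat on the table, about 140 x 52 mm and 19 mm high, its barrel along +x. Origin: on the table under its spindle, near the middle.
Mind the look-alikes: they are no part of the job. Of the things that look like the index_unit, the middle-sized one is meant.

How it is judged:
By the outcome, as a careful person would: the job done as asked, in the order asked, and still so for the second after the job is handed in, with the robot touching nothing.
It also fails if it takes over 51 s, if anything falls off the work surface, if the arm or the gripper's body presses on something with over 40 N, if the wrist force passes 120 N, or if a joint passes its speed limit or range.

### The arm

A 7-joint arm with a two-finger parallel gripper is mounted at the origin on the work surface. World frame = base frame: x ahead of the robot, y to its left, z up, the work surface at z = 0. Lengths are in m, angles in rad, forces in N, time in s.
With the tool pointing down it reaches from about 0.35 to 0.9 m from the base axis. Payload 8.1 kg.
Tool frame: the origin (TCP) lies midway between the tips of the shut fingers; the grasp point (between the pads) lies 19 mm behind it; z points along the fingers, y is the line along which they close (so a half turn about z gives the same grasp; the last joint's range is limited). The gripper opens to 92 mm and grips with 3 to 60 N. Pads are 19 mm wide; open, the fingers measure 130 mm over their backs; the gripper's body (75 mm by 190 mm) begins 47 mm behind the grasp point.
Start: joints at [-1.449, 0.434, 0.025, 1.573, -0.012, 1.134, -0.075], TCP at [0.139, 0.609, 0.227] pointing down, gripper open.
Joint ranges: [-2.62, 2.62], [-0.44, 2.09], [-1.27, 1.32], [0.08, 2.57], [-1.32, 4.46], [0.12, 2], [-2.74, 2.74]. Speed limits (rad/s): [2.22, 2.22, 3.01, 3.01, 3.14, 3.14, 3.14].

### API

Orientations are given as a rotation vector (axis times angle).
In Python, from cell import arm gives the robot as it stands.
- The arm moves only by the tool send_rows, never from a script. Its argument "increments" is a list of rows, each a list of 3 entries, a list of its own where there are three numbers: the finger opening in cm, from 0 to 9.18, then the shift along the tool's x, y, z in cm, then the turn, a rotation vector about the tool's x, y, z in rad. A call has 1 to 5 rows; each row shifts and turns the commanded pose from where the row before left it, along the tool's axes as they then stand; what a row does not reach is not made up. A row lasts 1/10 s, in which the tool goes at most 50 mm and 8.59 degrees, less where a joint would pass 70% of its speed; a pose out of reach is approached as far as the arm can. A call is refused whole if a number of a shift passes 5 or a number of a turn 0.15, either way. A call with a gripper value outside its range is refused whole. The fingers move at their own pace and stop on an object; "force" is the grip in N (left out, the last holds). Time passes only in rows, so rows that do not move let the fingers close. It gives the time, the measured TCP pose, the force, the opening and the grip force at its end, in the units of the state.
- arm.observe(): the state, without advancing time (a new reading comes with each control period).
- arm.get_image(name): name is "side" or "top"; returns the picture (400x640x3 uint8, red, green, blue); there is no depth.
- arm.camera_params(name): a dict with "camera_matrix" (3x3 intrinsics, pixels), "R" (3x3) and "t" (3): a world point X has camera coordinates R X + t. Camera axes: x right, y down, z forward; pixel columns grow to the right and rows downward; lengths in m; the calibration is good to about 2 mm. A picture is of the moment at which its call begins. camera_params takes no time and is no camera call.
- arm.sign_off(): hands the job in; it is judged then, once.
The state is a dict: "clock": time; "joints": joint angles; "dq": joint speeds; "joint_efforts": joint torques, N m; "position": TCP position; "ee_rot": TCP orientation; "force": force on the tool from outside, world axes, zero at the start; "ft_torque": the same for the moment, N m; "width": opening from 0.0 (shut) to 1.0 (fully open); "gripper_force": force on a finger pad.
Only numpy, scipy, OpenCV 4.12 (cv2) and the standard library are available. Lean on these libraries where they do the work, as an engineer would, in place of code of your own. Each camera call takes 0.05 s, during which the arm holds its last target. There are 200 camera calls.

## Working session

There is one attempt and no reset: what is moved stays moved. The work goes in short steps, Python scripts to look and compute and a tool call to move; the robot and the scene stay as the last step left them, time stands still between calls to the robot, and variables do not carry over. Pictures are saved under pics/ and viewed, at most 10 in all, crops included, and the job is handed in when it is done.

Besides the shell and the picture viewer there is one more tool, called as name([rows], argument=value, ...), one row to a line, values as JSON. send_rows: Moves the arm, as the interface text tells. Its arguments: {"type":"object","properties":{"increments":{"type":"array"},"force":{"type":"number"}},"required":["increments"]}

```bash
mkdir -p pics
python3 - <<'E'
from cell import arm
import cv2
for n in("top","side"):
    cv2.imwrite(f"pics/{n}0.png",arm.get_image(n)[:,:,::-1])
    p=arm.camera_params(n);print(n,p["camera_matrix"],p["R"],p["t"])
s=arm.observe();print(s)
E
```

```text
top [[470.61069453   0.         313.76185239]
 [  0.         470.61069453 202.05832049]
 [  0.           0.           1.        ]] [[ 0.00714291 -0.99997392 -0.00107105]
 [-0.99123547 -0.00693919 -0.13192454]
 [ 0.13191366  0.00200398 -0.99125918]] [-0.02845121  0.54010054  1.19816892]
side [[451.25484831   0.         313.88902331]
 [  0.         451.25484831 195.0231477 ]
 [  0.           0.           1.        ]] [[ 0.69093472 -0.72272989 -0.01645367]
 [-0.51988538 -0.48094153 -0.70598473]
 [ 0.50232301  0.49634338 -0.7080359 ]] [-0.38354173  0.33234453  0.85988398]
{'clock': 0.1, 'joints': array([-1.4486061 ,  0.43516594,  0.02495209,  1.57394865, -0.01157801,
        1.13403658, -0.07507639]), 'dq': array([-1.12126157e-03, -1.11861284e-03, -1.38933837e-07, -3.28169270e-03,
       -9.98089899e-04,  7.95881242e-04, -6.77979144e-04]), 'joint_efforts': array([ 3.16194179e-03, -6.69128609e+01,  9.88012366e-01, -3.15147650e+01,
       -6.05361722e-02,  3.74680466e-02,  6.41088445e-05]), 'position': array([0.13926012, 0.60883332, 0.2260376 ]), 'ee_rot': array([-3.52380039e-01, -3.12174763e+00,  2.22089669e-03]), 'force': array([-0.39644793, -0.26376189, -0.81910793]), 'ft_torque': array([ 0.01349975, -0.00488748, -0.02807258]), 'gripper_force': 0.0, 'width': 1.000562093047356}
```

View pics/top0.png

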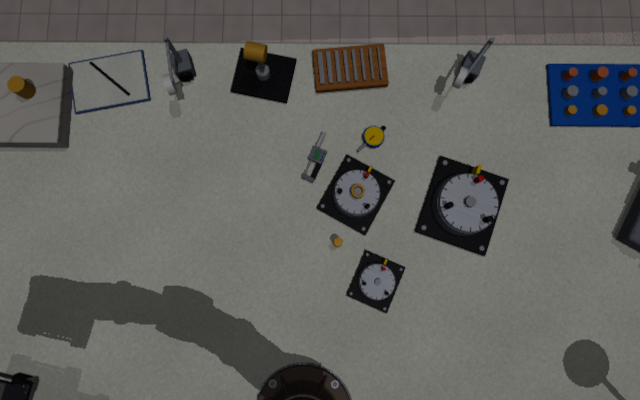

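View pics/side0.png

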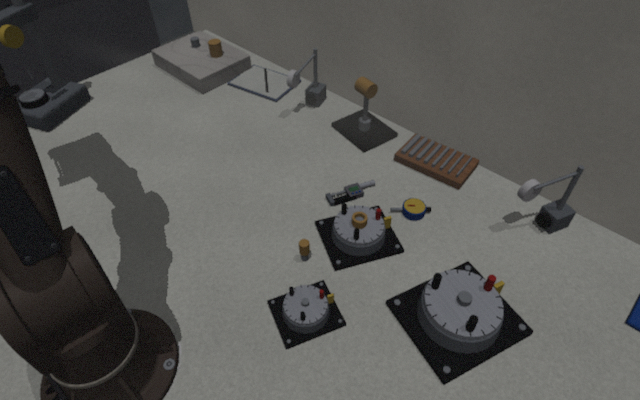

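Candidates for the index unit in the top view are the large one at (469,202), the small one at (378,282), and the middle-sized one at (357,192), which carries the brass ring. I choose the one at (357,192) and check it in a close crop.

```bash
cat > h.py <<'E'
from cell import arm
import cv2,numpy as np
def crop(n,f,x0,y0,w,h,k):
    im=arm.get_image(n)[y0:y0+h,x0:x0+w,::-1]
    cv2.imwrite(f,cv2.resize(im,None,fx=k,fy=k,interpolation=cv2.INTER_CUBIC))
def ray(n,uv,z):
    p=arm.camera_params(n);R=np.array(p["R"]);t=np.array(p["t"])
    d=R.T@np.linalg.solve(p["camera_matrix"],[*uv,1]);c=-R.T@t
    return c+d*(z-c[2])/d[2]
def proj(n,X):
    p=arm.camera_params(n);q=p["camera_matrix"]@(np.array(p["R"])@X+p["t"]);return q[:2]/q[2]
E
python3 - <<'E'
from h import *
crop("top","pics/t1.png",310,145,100,90,6.5)
crop("side","pics/s1.png",310,170,110,100,6)
E
```

```text
(no output)
```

View pics/t1.png

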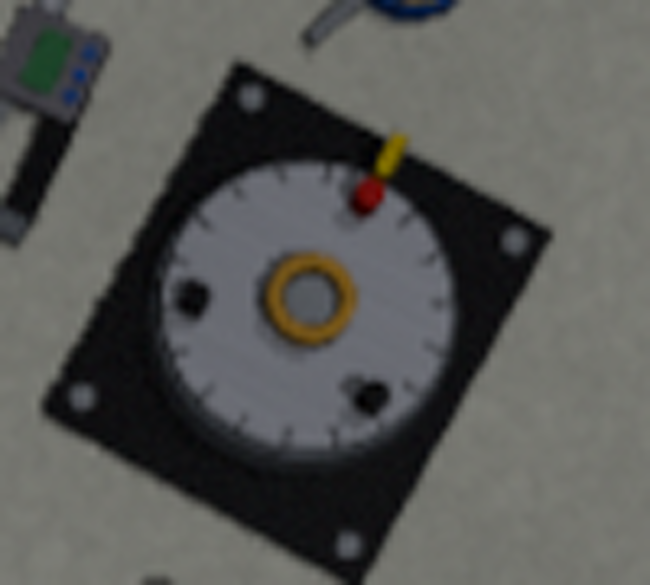

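View pics/s1.png

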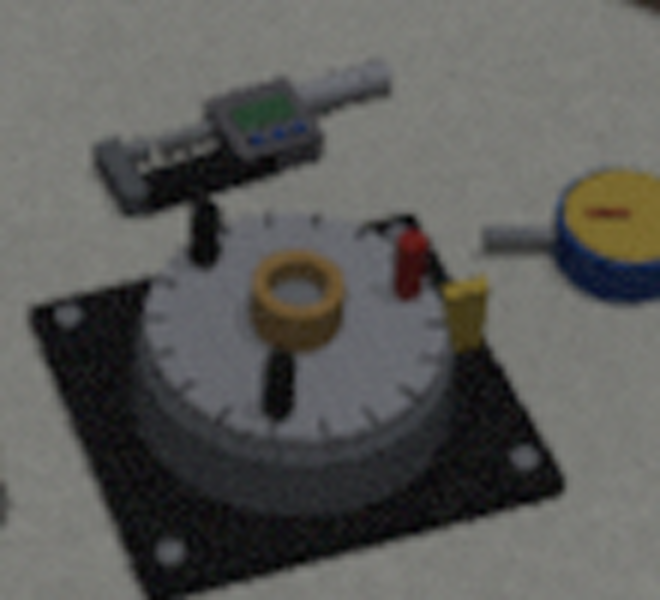

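The top crop shows the middle unit with the brass bushing at (312,299), the red peg at (370,193) in line with the pointer, black pegs at (193,296) and (372,397), and the disc rim centred near (309,306). The side crop agrees, so the choice is confirmed.

Run:
```python
from h import *
f=lambda x,y:((x+.5)/6.5-.5+310,(y+.5)/6.5-.5+145)
g=lambda x,y:((x+.5)/6-.5+310,(y+.5)/6-.5+170)
P={}
for n,xy,z in [("disc",(309.5,306),.053),("bush",(312,298),.075),("red",(370,191),.083),("ba",(193,294),.083),("bb",(373,396),.083)]:
    P[n]=ray("top",f(*xy),z);print("top",n,P[n].round(4))
for n,xy,z in [("bush",(298,279),.075),("red",(412,239),.083),("ba",(206,206),.083),("bb",(282,359),.083)]:
    print("side",n,ray("side",g(*xy),z).round(4))
c=(P["red"]+P["ba"]+P["bb"])/3
for n in("red","ba","bb"):
    d=P[n]-c;print(n,np.hypot(*d[:2]),np.degrees(np.arctan2(d[1],d[0])))
print(c)
```

```text
top disc [ 0.566  -0.1371  0.053 ]
top bush [ 0.5657 -0.136   0.075 ]
top red [ 0.607  -0.1582  0.083 ]
top ba [ 0.5657 -0.089   0.083 ]
top bb [ 0.5262 -0.1587  0.083 ]
side bush [ 0.5677 -0.1324  0.075 ]
side red [ 0.6071 -0.1553  0.083 ]
side ba [ 0.567  -0.0865  0.083 ]
side bb [ 0.5275 -0.1576  0.083 ]
red 0.046657641222664935 -29.362069559570582
ba 0.04630365901993849 90.71099854127222
bb 0.04643031911583436 -149.7039745601609
[ 0.56628749 -0.13531889  0.083     ]
```

send_rows([
  [0,[-3.15,-3.08,0],[0,0,0]],
  [0,[-3.15,-3.08,0],[0,0,0]],
  [0,[-3.15,-3.08,0],[0,0,0]],
  [0,[-3.15,-3.08,0],[0,0,0]],
  [0,[-3.15,-3.08,0],[0,0,0]],
])

```text
clock: 0.7
position: [0.2593, 0.4223, 0.2267]
ee_rot: [0.352, 3.122, 0.0]
force: [0.8, -0.4, 1.1]
width: 0.614
gripper_force: 0.0
```

send_rows([
  [0,[-3.15,-3.08,0],[0,0,0]],
  [0,[-3.15,-3.08,0],[0,0,0]],
  [0,[-3.15,-3.08,0],[0,0,0]],
  [0,[-3.15,-3.08,0],[0,0,0]],
  [0,[-3.15,-3.08,0],[0,0,0]],
])

```text
clock: 1.2
position: [0.3783, 0.2371, 0.2269]
ee_rot: [0.352, 3.122, 0.001]
force: [0.9, 0.4, -0.7]
width: 0.18
gripper_force: 0.0
```

send_rows([
  [0,[-3.15,-3.08,0],[0,0,0]],
  [0,[-3.15,-3.08,0],[0,0,0]],
  [0,[-3.15,-3.08,0],[0,0,0]],
  [0,[-3.15,-3.08,0],[0,0,0]],
  [0,[-3.15,-3.08,0],[0,0,0]],
])

```text
clock: 1.7
position: [0.4976, 0.052, 0.2268]
ee_rot: [0.352, 3.122, 0.0]
force: [0.7, 0.4, 0.2]
width: 0.008
gripper_force: 0.0
```

send_rows([
  [0,[0,0,0],[0,0,0.14]],
  [0,[0,0,0],[0,0,0.14]],
  [0,[0,0,0],[0,0,0.14]],
  [0,[0,0,0],[0,0,0.14]],
  [0,[0,0,0],[0,0,0.14]],
])

```text
clock: 2.2
position: [0.4968, 0.0535, 0.2266]
ee_rot: [-1.41, -2.807, 0.0]
force: [0.1, -0.4, 0.2]
width: 0.004
gripper_force: 0.0
```

send_rows([
  [0,[0,0,0],[0,0,0.14]],
  [0,[0,0,0],[0,0,0.14]],
  [0,[0,0,0],[0,0,0.14]],
  [0,[0,0,0],[0,0,0.14]],
  [0,[0,0,0],[0,0,0]],
])

```text
clock: 2.7
position: [0.4968, 0.0537, 0.2266]
ee_rot: [-2.126, -2.313, 0.0]
force: [-0.1, 0.0, 0.5]
width: 0.003
gripper_force: 0.0
```

send_rows([
  [0,[-3.9,2.04,0],[0,0,0]],
  [0,[-3.9,2.04,0],[0,0,0]],
  [0,[-3.9,2.04,0],[0,0,0]],
  [0,[-3.9,2.04,0],[0,0,0]],
  [0,[-3.9,2.04,0],[0,0,0.03]],
])

```text
clock: 3.2
position: [0.616, -0.1333, 0.2265]
ee_rot: [-2.152, -2.288, -0.0]
force: [1.0, -0.5, 1.1]
width: 0.006
gripper_force: 0.0
```

send_rows([
  [0,[0,0,4],[0,0,0]],
  [0,[0,0,4],[0,0,0]],
  [0,[0,0,2.5],[0,0,0]],
  [0,[0,0,0],[0,0,0]],
])

```text
clock: 3.6
position: [0.6128, -0.1311, 0.118]
ee_rot: [-2.15, -2.283, 0.006]
force: [-1.1, -0.5, 0.2]
width: 0.001
gripper_force: 0.0
```

Run:
```python
from h import *
crop("side","pics/s2.png",300,130,130,120,5)
s=arm.observe();print(s["position"],s["ee_rot"],s["joints"])
P=s["position"];k=lambda u:((u-np.array([300,130])+.5)*5-.5).round()
print("TCP crop px",k(proj("side",P)),"below at .083",k(proj("side",np.array([P[0],P[1],.083]))))
```

```text
[ 0.61421417 -0.13170075  0.12046624] [-2.15313437 -2.28381803  0.00305578] [-0.25994762  0.5941445   0.58938606  1.71672063 -0.39090086  0.95422272
  0.53996489]
TCP crop px [369. 308.] below at .083 [362. 366.]
```

View pics/s2.png

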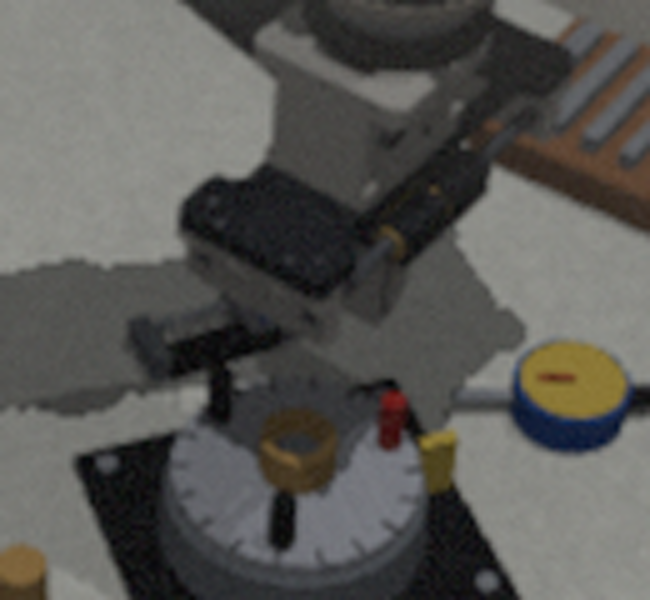

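The side view shows the shut fingertips above the dial at about (370,305), just left of the red peg at (393,400). The way down is clear of the pegs, bushing and pointer.

send_rows([
  [0,[0,0,1.5],[0,0,0]],
  [0,[0,0,1.5],[0,0,0]],
  [0,[0,0,1.5],[0,0,0]],
  [0,[0,0,1.3],[0,0,0]],
  [0,[0,0,0],[0,0,0]],
])

```text
clock: 4.15
position: [0.614, -0.1315, 0.0615]
ee_rot: [-2.156, -2.281, 0.003]
force: [-0.0, 0.0, -0.8]
width: 0.004
gripper_force: 0.0
```

Run:
```python
from h import *
from scipy.spatial.transform import Rotation as Ro
s=arm.observe();P=s["position"];R=Ro.from_rotvec(s["ee_rot"]).as_matrix()
C=np.array([.567,-.1345,P[2]]);d=P-C
print(P,s["force"],"r",np.hypot(*d[:2]),"az",np.degrees(np.arctan2(d[1],d[0])),"yaw y",np.degrees(np.arctan2(R[1,1],R[0,1])))
c=R.T@(C-P);print("c tool",c*100)
for a in(.035,.07):
    print(a,(c-Ro.from_rotvec([0,0,a]).apply(c))*100)
```

```text
[ 0.61398435 -0.1314876   0.06154   ] [-0.0373683   0.01134357 -0.7771159 ] r 0.04708082087990165 az 3.668497094776616 yaw y 3.221221216266583
c tool [-0.03676409 -4.70791421  0.01513751]
0.035 [-0.16476587 -0.00159682  0.        ]
0.07 [-0.32937496 -0.0089583   0.        ]
```

send_rows([
  [0,[-0.165,0,0],[0,0,0.035]],
  [0,[-0.165,0,0],[0,0,0.035]],
  [0,[-0.165,0,0],[0,0,0.035]],
  [0,[-0.165,0,0],[0,0,0.035]],
  [0,[-0.165,0,0],[0,0,0.035]],
])

```text
clock: 4.65
position: [0.6154, -0.1404, 0.0641]
ee_rot: [2.353, 2.081, 0.001]
force: [-0.2, -0.5, 0.1]
width: 0.009
gripper_force: 0.0
```

send_rows([
  [0,[-0.165,0,0],[0,0,0.035]],
  [0,[-0.165,0,0],[0,0,0.035]],
  [0,[-0.165,0,0],[0,0,0.035]],
  [0,[-0.165,0,0],[0,0,0.035]],
])

```text
clock: 5.05
position: [0.6143, -0.1467, 0.0639]
ee_rot: [2.492, 1.913, 0.001]
force: [0.6, 1.4, 1.6]
width: 0.006
gripper_force: 0.9
```

send_rows([
  [0,[-0.165,0,0],[0,0,0.035]],
  [0,[-0.165,0,0],[0,0,0.035]],
])

```text
clock: 5.25
position: [0.6127, -0.1506, 0.0636]
ee_rot: [2.558, 1.823, -0.001]
force: [-0.1, 0.4, -0.2]
width: 0.008
gripper_force: 0.1
```

send_rows([
  [0,[-0.165,0,0],[0,0,0.035]],
  [0,[-0.165,0,0],[0,0,0.035]],
  [0,[-0.165,0,0],[0,0,0.035]],
  [0,[0,0,0],[0,0,0]],
])

```text
clock: 5.65
position: [0.6111, -0.1549, 0.0636]
ee_rot: [2.649, 1.688, -0.001]
force: [-0.3, -0.5, 1.3]
width: 0.003
gripper_force: 0.0
```

Run:
```python
from h import *
crop("side","pics/s3.png",310,160,110,100,6)
s=arm.observe();print(s["position"],s["ee_rot"],s["force"])
```

```text
[ 0.61124505 -0.154697    0.06366485] [ 2.64807359e+00  1.69024878e+00 -4.29661599e-04] [ 1.16099926 -0.2061778   0.30421392]
```

View pics/s3.png

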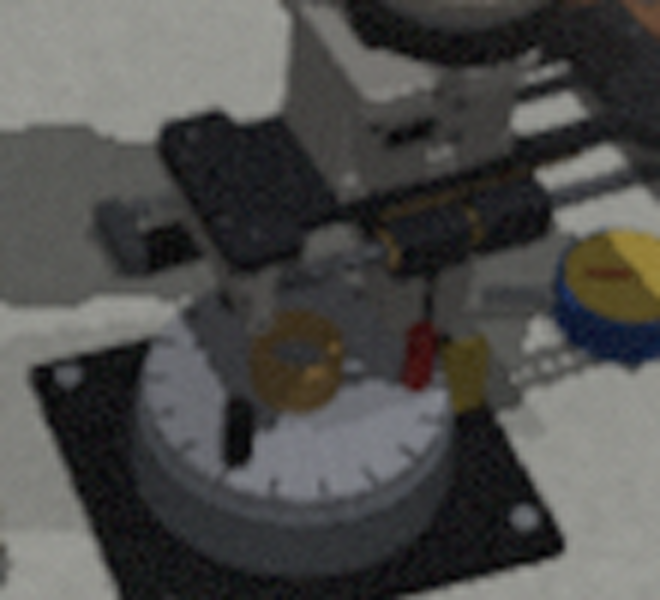

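The dial has moved, with the red peg top now at (423,328) and black peg b at (239,405). I work out the angle from those.

```bash
cat >> h.py <<'E'
def az(xy,ref,x0=310,y0=160,k=6):
    p=ray("side",((xy[0]+.5)/k-.5+x0,(xy[1]+.5)/k-.5+y0),.083)
    C=np.array([.5672,-.1331]);d=p[:2]-C
    a=np.degrees(np.arctan2(d[1],d[0]));print(p.round(4),"r",np.hypot(*d).round(4),"turned",((ref-a+180)%360-180).round(1))
E
python3 - <<'E'
from h import *
az((423,328),-29.4);az((239,405),-149.4)
E
```

```text
[ 0.5981 -0.1675  0.083 ] r 0.0462 turned 18.7
[ 0.522  -0.1417  0.083 ] r 0.046 turned 19.8
```

send_rows([
  [0,[-0.165,0,0],[0,0,0.035]],
  [0,[-0.165,0,0],[0,0,0.035]],
  [0,[-0.165,0,0],[0,0,0.035]],
  [0,[-0.165,0,0],[0,0,0.035]],
  [0,[-0.165,0,0],[0,0,0.035]],
])

```text
clock: 6.2
position: [0.6077, -0.1615, 0.0638]
ee_rot: [2.787, 1.45, 0.001]
force: [2.3, 1.9, 1.0]
width: 0.003
gripper_force: 1.1
```

send_rows([
  [0,[-0.165,0,0],[0,0,0.035]],
  [0,[-0.165,0,0],[0,0,0.035]],
  [0,[-0.165,0,0],[0,0,0.035]],
  [0,[-0.165,0,0],[0,0,0.035]],
  [0,[-0.165,0,0],[0,0,0.035]],
])

```text
clock: 6.7
position: [0.6019, -0.1685, 0.0637]
ee_rot: [2.904, 1.199, -0.001]
force: [0.5, -0.3, 0.6]
width: 0.001
gripper_force: 0.0
```

send_rows([
  [0,[-0.165,0,0],[0,0,0.035]],
  [0,[-0.165,0,0],[0,0,0.035]],
  [0,[-0.165,0,0],[0,0,0.035]],
  [0,[-0.165,0,0],[0,0,0.035]],
  [0,[-0.165,0,0],[0,0,0.035]],
])

```text
clock: 7.2
position: [0.5965, -0.1735, 0.0638]
ee_rot: [2.997, 0.942, 0.001]
force: [2.9, 0.2, -1.6]
width: 0.004
gripper_force: 1.2
```

send_rows([
  [0,[-0.165,0,0],[0,0,0.035]],
  [0,[-0.165,0,0],[0,0,0.035]],
  [0,[-0.165,0,0],[0,0,0.035]],
  [0,[-0.165,0,0],[0,0,0.035]],
  [0,[-0.165,0,0],[0,0,0.035]],
])

```text
clock: 7.7
position: [0.5885, -0.1779, 0.0636]
ee_rot: [-3.068, -0.676, 0.001]
force: [0.4, 0.5, -0.5]
width: 0.004
gripper_force: 0.0
```

Run:
```python
from h import *
from scipy.spatial.transform import Rotation as Ro
crop("side","pics/s4.png",310,160,110,100,6)
s=arm.observe();P=s["position"];R=Ro.from_rotvec(s["ee_rot"]).as_matrix();d=P-[.567,-.1345,0]
print(P,s["force"],s["joints"].round(2),"r",np.hypot(*d[:2]),"az",np.degrees(np.arctan2(d[1],d[0])),"yaw y",np.degrees(np.arctan2(R[1,1],R[0,1])))
```

```text
[ 0.58827396 -0.17800466  0.06359469] [-0.11226163  0.62197508  0.1732285 ] [-0.34  0.74  0.87  1.81 -0.7   0.93 -0.29] r 0.04842764754352353 az -63.94117972021869 yaw y -65.2811341749382
```

View pics/s4.png

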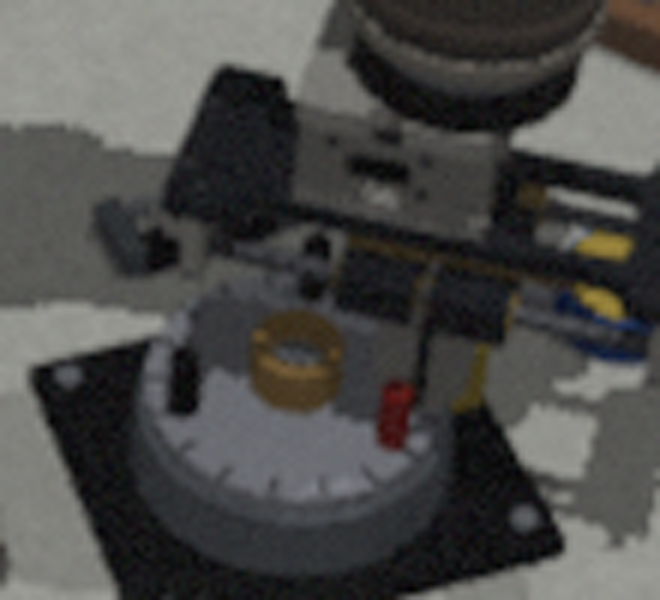

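Red peg top at (397,390), black peg b at (185,352), and the bushing is still seated.

Run:
```python
from h import *
az((397,390),-29.4);az((185,352),-149.4)
```

```text
[ 0.5671 -0.1796  0.083 ] r 0.0465 turned 60.8
[ 0.5281 -0.11    0.083 ] r 0.0454 turned 61.2
```

send_rows([
  [0,[-0.165,0,0],[0,0,0.035]],
  [0,[-0.165,0,0],[0,0,0.035]],
  [0,[-0.165,0,0],[0,0,0.035]],
  [0,[-0.165,0,0],[0,0,0.035]],
  [0,[-0.165,0,0],[0,0,0.035]],
])

```text
clock: 8.25
position: [0.5818, -0.1808, 0.0638]
ee_rot: [3.115, 0.406, 0.001]
force: [2.5, -0.8, -1.0]
width: 0.006
gripper_force: 1.3
```

send_rows([
  [0,[-0.165,0,0],[0,0,0.035]],
  [0,[-0.165,0,0],[0,0,0.035]],
  [0,[-0.165,0,0],[0,0,0.035]],
  [0,[-0.165,0,0],[0,0,0.035]],
  [0,[0,0,0],[0,0,0]],
])

```text
clock: 8.75
position: [0.5741, -0.1821, 0.0635]
ee_rot: [-3.136, -0.188, 0.001]
force: [-0.6, -0.8, 0.8]
width: 0.005
gripper_force: 0.0
```

Run:
```python
from h import *
from scipy.spatial.transform import Rotation as Ro
crop("side","pics/s5.png",310,160,110,100,6)
s=arm.observe();P=s["position"];R=Ro.from_rotvec(s["ee_rot"]).as_matrix();d=P-[.567,-.1345,0]
print(P,s["force"],"r",np.hypot(*d[:2]),"az",np.degrees(np.arctan2(d[1],d[0])),"yaw y",np.degrees(np.arctan2(R[1,1],R[0,1])))
```

```text
[ 0.57437913 -0.18203453  0.06359049] [-0.30215699  0.19080237  0.60082476] r 0.048103882149719515 az -81.17599018868688 yaw y -83.05043299890384
```

View pics/s5.png

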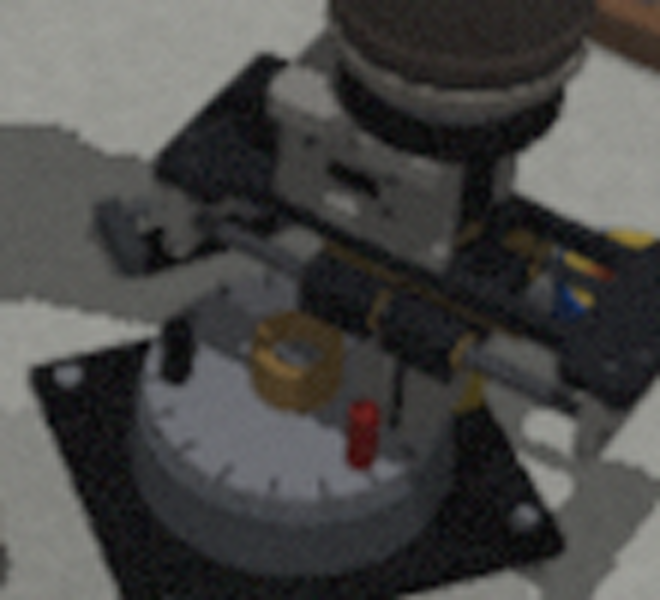

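Red peg top is at (364,410), black peg b at (177,326), and the bushing is seated. The force is near zero, so the dial has sprung on ahead of the finger. I check the angle before backing off.

Run:
```python
from h import *
az((364,410),-29.4);az((177,326),-149.4)
```

```text
[ 0.5512 -0.1767  0.083 ] r 0.0465 turned 80.7
[ 0.536  -0.0991  0.083 ] r 0.0462 turned 78.1
```

send_rows([
  [0,[0.3,0,0],[0,0,0]],
  [0,[0.3,0,0],[0,0,0]],
  [0,[0,0,-2],[0,0,0]],
  [0,[0,0,-4],[0,0,0]],
  [0,[0,0,-4],[0,0,0]],
])

```text
clock: 9.3
position: [0.5805, -0.1812, 0.1645]
ee_rot: [3.136, 0.191, -0.002]
force: [0.9, 0.4, 0.5]
width: 0.003
gripper_force: 0.0
```

send_rows([
  [0,[0,0,-4],[0,0,0]],
  [0,[3,0,-4],[0,0,0]],
  [0,[4,0,0],[0,0,0]],
  [0,[4,0,0],[0,0,0]],
  [0,[0,0,0],[0,0,0]],
])

```text
clock: 9.8
position: [0.6945, -0.1651, 0.2424]
ee_rot: [-3.135, -0.201, -0.001]
force: [-0.1, 0.6, -0.3]
width: 0.006
gripper_force: 0.0
```

Run:
```python
from h import *
crop("side","pics/s6.png",310,160,110,100,6)
```

```text
(no output)
```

View pics/s6.png

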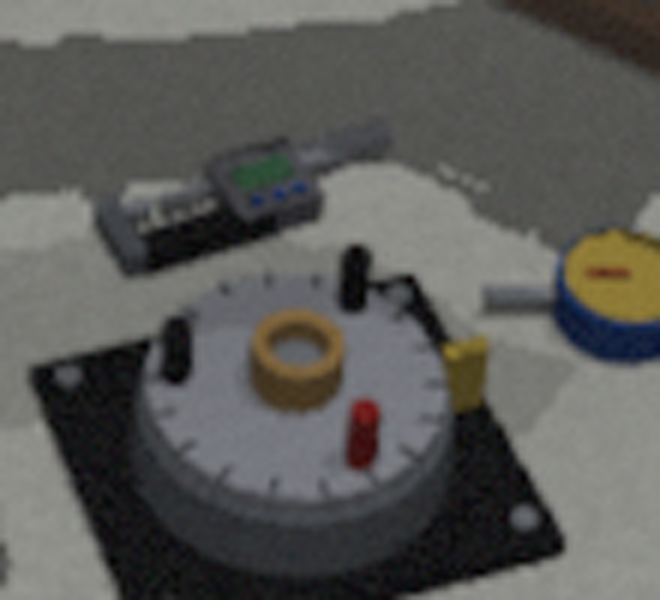

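The arm is clear. The red peg is still at (364,410), which is 80°, the bushing is seated, and the gauges haven't moved.

```bash
python3 -c "
from cell import arm
print(arm.sign_off())"
```

```text
the job is handed in; nothing more can be done
None
```

The dial was pushed clockwise exactly four clicks (about 80° by the camera) and rests in the fourth, hands off, with the bushing still seated, the nearby micrometer and indicator unmoved in the last picture, and the job handed in.

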